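# Take the split retaining ring out of a projector lens cell

### The job

The condenser lens has to come out for cleaning, so its split steel retaining ring must be removed: with the hook pick go in through the notch in the cell wall, get its foot under the ring's end, ease the end inward out of its groove and lift it up well above the rim so that the ring peels out onto the rim, then stand the pick back in its wooden block. Take the ring off by the freed end and leave it lying flat in the red tray. Do not force the ring, do not lean on the glass, and leave the beaker, the bottle and the tub where they are.

Things in the scene. Friction and masses are not known exactly. Their poses are not given: they have to be found in the camera images.
- cell: Projector condenser cell: upright grey-green barrel, open on top, 114 mm outside, bore 100 mm, rim 75 mm above the bench. Origin on its axis at bench level, z up; -x points to the notch in its wall. Bolted down on rubber mounts: pushed level along x it gives way a few mm (8 at most) and springs back; it cannot tip or lift. Flange at its foot 136 mm square, 16 mm high
- notch (a point): Middle of the notch, in the wall's outer face, 57 mm from the axis, 66.4 mm above the bench (level of the ring's underside). The notch is cut right through the 7 mm wall, 22 deg either side of -x (40 mm wide), from 56 mm above the bench up through the rim. The ring's groove, 2.3 mm deep, runs round the bore but not across the notch, from 66.4 to 71 mm above the bench; above it is a 4 mm lip
- lens: Flat glass in the cell, 98 mm across; origin on the cell's axis at bench level, top of the glass 60 mm above the bench, 6.4 mm below the ring. Over 8 N from the pick or the fingers chips it. A brass pressure ring (82 mm inside, top 65 mm above the bench) covers its edge except at the notch (24 deg either side)
- ring: Split spring-steel retaining ring, flat, 4 mm thick, 9 mm wide, 104 mm outside, 60 g, its outer 2 mm in the groove; gap 42 deg. Origin: ring centre, mid thickness, z up. From ring_end, at the notch, it runs clockwise seen from above, first to the cell's +y side; the other end is in the groove. Over 15 N from the pick spoils it
- ring_end (a point): Middle of the ring's end face at the notch, 47.5 mm from the ring's centre. It jams if lifted while under the lip, and the force shoots up; eased in with 6 to 9 N (ring and mounts give together, so go by the force) and kept so, it rises over the rim with a few N. Drawn on up with the pick to some 55 mm above its groove, the ring peels out nearly all round; let out and down it lies on the rim
- ring_grip (a point): Point in the same end, 6 mm along the ring from ring_end, mid width and thickness: a place to pinch the freed ring lightly (about 30 N) across its 9 mm width, one finger in the bore, one outside. Peeled out onto the rim it comes away with little force and hangs out level from the fingers; if it is still in the groove for much of its length it rolls out of the fingers
- pick: Hook pick, upright in the block, 70 g. Origin: shank axis at the underside of the foot; z up. Foot 5 mm wide, 4 mm thick, points along +x, toe 10 mm from the axis; 5 mm round shank; round steel guard 40 mm across, 50 to 54 mm up; orange handle 54 to 130 mm up, 16 mm thick along x, 22 mm wide along y
- pick_foot (a point): On the top face of the pick's foot, 8 mm from the shank axis, 4 mm above the foot's underside
- block: Wooden block 90 x 90 mm, 56 mm high, fixed, with a 26 mm square hole in its top, 52 mm deep. Origin: centre of its underside. The pick stands in the hole, guard resting on the wood, its origin then 6 mm above the bench
- tray: Red plastic tray, fixed; flat floor 190 mm (x) by 240 mm (y), 4 mm above the bench; sloping walls 51 mm high, 218 by 268 mm over the rim. Origin: centre of its underside
- beaker: Empty glass beaker, 68 mm across, 85 mm high; leave it alone
- bottle: Brown chemical bottle, 64 mm across, 150 mm high; leave it alone
- tub: Round tub with a blue lid, 108 mm across, 53 mm high; leave it alone
Mind the look-alikes: they are no part of the job. There is more than one size of the ring; the job needs the middle-sized. Of the things shaped like the block, the wooden one is meant.

How it is judged:
By the outcome, as a careful person would: the job done as asked, in the order asked, and still so for the second after the job is handed in, with the robot touching nothing.
It also fails if it takes over 72 s, if anything falls off the work surface, if the arm or the gripper's body presses on something with over 40 N, if the wrist force passes 120 N, or if a joint passes its speed limit or range.

### The arm

A 6-joint arm with a two-finger parallel gripper is mounted at the origin on the work surface. World frame = base frame: x ahead of the robot, y to its left, z up, the work surface at z = 0. Lengths are in m, angles in rad, forces in N, time in s.
With the tool pointing down it reaches from about 0.375 to 0.9 m from the base axis. Payload 3.1 kg.
Tool frame: the origin (TCP) lies at the centre of the arm's flange, where the gripper is bolted on; the fingertips stand 173 mm ahead of it and the grasp point (between the pads) lies 155 mm ahead of it; z points along the fingers, y is the line along which they close (so a half turn about z gives the same grasp; the last joint's range is limited). The gripper opens to 85 mm and grips with 20 to 120 N. Pads are 22 mm wide; open, the fingers measure 114 mm over their backs; the gripper's body (76 mm by 85 mm) begins 54 mm behind the grasp point. The pads swing forward as they close: fully open they stand 13 mm farther back than shut.
Start: joints at [-1.353, 0.527, 1.433, -0, 1.181, -0.178], TCP at [0.242, -0.576, 0.405] pointing down, gripper open.
Joint ranges: [-3.08, 3.08], [-0.75, 2.2], [0.22, 2.44], [-1.43, 4.57], [0, 2.65], [-2.85, 2.85]. Speed limits (rad/s): [2.79, 2.79, 3.14, 3.14, 3.14, 3.14].

### API

Orientations are given as a unit quaternion [x, y, z, w].
In Python, from station import * gives the robot as it stands.
- The arm moves only by the shell command python3 -m jog 'ROWS' [OPENING] [FORCE]. ROWS is a JSON object of lists of equal length, an entry for each row: "linear": the shift along the world's x, y, z in mm, a list of three; "turn": the turn about the world's z in units of 5 degrees (1.0 is 5 degrees). A call has 1 to 12 rows; each row shifts and turns the commanded pose from where the row before left it; what a row does not reach is not made up. A row lasts 1/8 s, in which the tool goes at most 62.5 mm and 10.7 degrees, less where a joint would pass 70% of its speed; a pose out of reach is approached as far as the arm can. A call is refused whole if a number of a shift passes 62.5 or a number of a turn 1, either way. A call with a gripper value outside its range is refused whole. OPENING is the opening, from 0 (shut) to 1 (fully open), set as the call begins (- or left out, the last holds). The fingers move at their own pace and stop on an object; FORCE is the grip in N (left out, the last holds). Time passes only in rows, so rows that do not move let the fingers close. It gives the time, the measured TCP pose, the force, the opening and the grip force at its end, in the units of the state.
- sense(): the state, without advancing time (a new reading comes with each control period).
- snapshot(name): name is "scene" or "top"; returns the picture (384x512x3 uint8, red, green, blue); there is no depth.
- get_calibration(name): a dict with "fx", "fy", "cx", "cy" (pixels), "dist_coeffs" ([k1, k2, p1, p2, k3] as OpenCV has them; the pictures are not rectified), "world_to_cam" (4x4, takes a point from world to camera coordinates). Camera axes: x right, y down, z forward; pixel columns grow to the right and rows downward; lengths in m; the calibration is good to about 2 mm. A picture is of the moment at which its call begins. get_calibration takes no time and is no camera call.
- sign_off(): hands the job in; it is judged then, once.
The state is a dict: "t": time; "q": joint angles; "qd": joint speeds; "tau": joint torques, N m; "tcp_pos": TCP position; "tool_rot": TCP orientation; "force": force on the tool from outside, world axes, zero at the start; "ft_torque": the same for the moment, N m; "finger_gap": opening from 0.0 (shut) to 1.0 (fully open); "gripper_force": force on a finger pad.
Only numpy, scipy, OpenCV 4.12 (cv2) and the standard library are available. Lean on these libraries where they do the work, as an engineer would, in place of code of your own. Each camera call takes 0.05 s, during which the arm holds its last target. There are 200 camera calls.

## Working session

There is one attempt and no reset: what is moved stays moved. The work goes in short steps, Python scripts to look and compute and a shell command to move; the robot and the scene stay as the last step left them, time stands still between calls to the robot, and variables do not carry over. Pictures are saved under pics/ and viewed, at most 10 in all, crops included, and the job is handed in when it is done.

```bash
mkdir -p pics; ls
python3 - <<'E'
from station import *
import cv2
for n in("scene","top"):
    im=snapshot(n); cv2.imwrite(f"pics/{n}0.png",im[:,:,::-1]); c=get_calibration(n)
    print(n,c['fx'],c['cx'],c['cy'],c['dist_coeffs']);print(c['world_to_cam'])
s=sense();print(s['t'],s['tcp_pos'],s['tool_rot'],s['finger_gap'])
a=[cv2.imread(f"pics/{n}0.png") for n in("scene","top")]
E
```

```text
pics
scene 386.00971192869054 261.9901848219014 190.31320044550068 [0.02920216 0.         0.         0.         0.        ]
[[ 0.72819332  0.68531501 -0.00882247 -0.35135179]
 [ 0.57927826 -0.62229981 -0.52647854 -0.26741417]
 [-0.36629386  0.37826749 -0.85014264  1.30356486]
 [ 0.          0.          0.          1.        ]]
top 478.8534459003965 257.72901937995374 182.82754884196518 [0.00306235 0.         0.         0.         0.        ]
[[ 0.02159067 -0.99972777 -0.00884478 -0.04147835]
 [-0.98832227 -0.0200079  -0.15105882  0.51148484]
 [ 0.15084073  0.01200295 -0.98848521  1.07677741]
 [ 0.          0.          0.          1.        ]]
0.1 [ 0.2414839  -0.57612366  0.4038149 ] [ 9.80388039e-01  1.97074344e-01 -2.43166980e-05 -9.97587624e-04] 0.9920007771873508
```

View pics/top0.png

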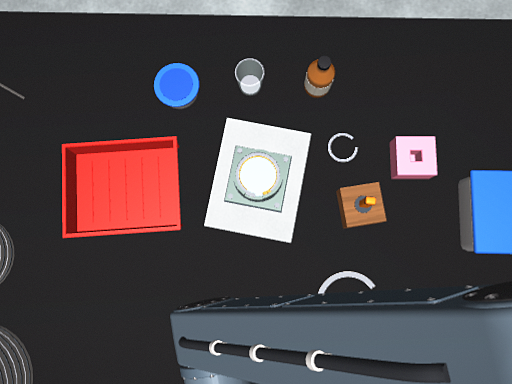

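View pics/scene0.png

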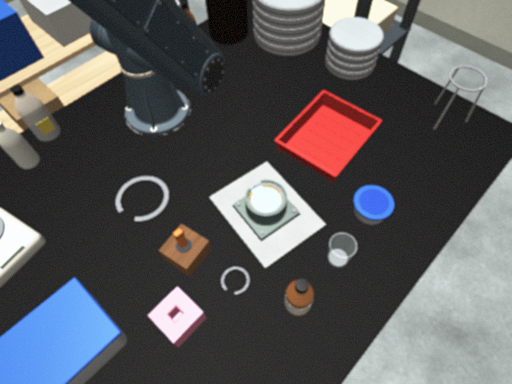

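Top view ring candidates: small loose ring (342,147), large loose ring (347,285), and the mid-sized one in the cell (258,175), which is the one for the job. Blocks: pink (413,157) and wooden with the orange pick (362,204), which is the one meant. The tray is at (121,187).

```bash
cat > h.py <<'E'
import numpy as np, cv2
from station import *
def K(c): return np.array([[c['fx'],0,c['cx']],[0,c['fy'],c['cy']],[0,0,1]])
def proj(n,P):
    c=get_calibration(n);T=np.array(c['world_to_cam'])
    return cv2.projectPoints(np.array(P,float).reshape(-1,3),cv2.Rodrigues(T[:3,:3])[0],T[:3,3],K(c),np.array(c['dist_coeffs']))[0][:,0]
def at(n,uv,z):
    c=get_calibration(n);T=np.array(c['world_to_cam']);uv=np.array(uv,float).reshape(-1,1,2)
    d=cv2.undistortPoints(uv,K(c),np.array(c['dist_coeffs']))[:,0]
    d=np.c_[d,np.ones(len(d))]@T[:3,:3]; o=-T[:3,:3].T@T[:3,3]
    return o+d*((z-o[2])/d[:,2])[:,None]
def crop(im,x,y,w,h,s): return cv2.resize(im[y:y+h,x:x+w,::-1],None,fx=s,fy=s,interpolation=cv2.INTER_CUBIC)
E
python3 - <<'E'
from h import *
im=snapshot("top"); 
cv2.imwrite("pics/c1.png",np.hstack([crop(im,220,140,76,76,5),crop(im,330,170,66,76,5)]))
im=snapshot("scene"); cv2.imwrite("pics/c2.png",np.hstack([crop(im,225,170,80,76,5),crop(im,150,215,70,76,5)]))
E
```

```text
(no output)
```

View pics/c1.png

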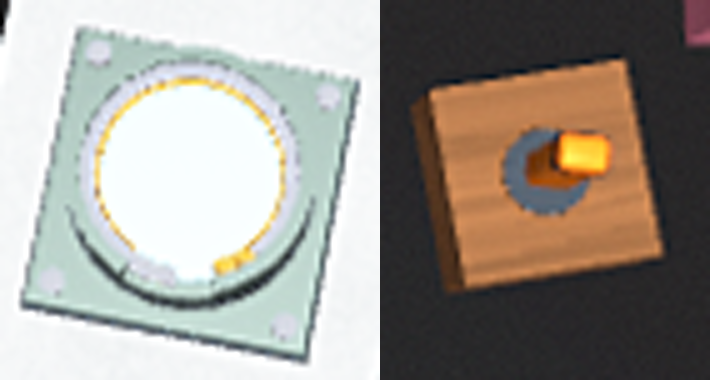

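View pics/c2.png

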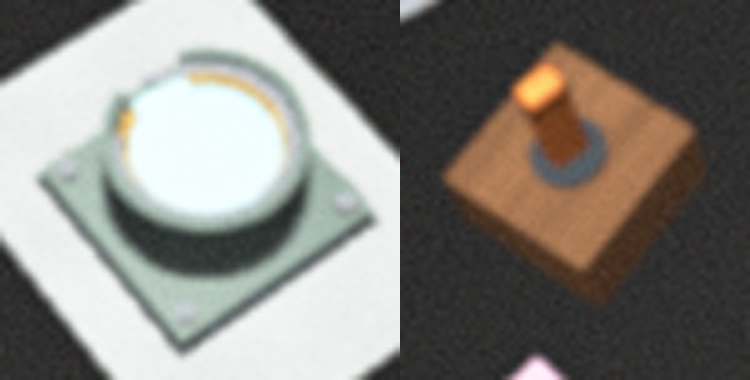

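Choice confirmed: the notch faces the robot. In the top crop, the ring's end is at its left side (152,272), with brass showing in the gap at (235,262). The pick's handle top is at about (204,152) in the block crop.

Run:
```python
from h import *
f=np.array([[78,30],[358,78],[307,360],[22,303]])/5+[220,140]-.4
P=at("top",f,.016); print("cell",P.mean(0),np.linalg.norm(np.roll(P,-1,0)-P,axis=1))
for i,j in((3,0),(2,1)):
    d=P[j]-P[i];print(np.degrees(np.arctan2(d[1],d[0])))
for i,j in((1,0),(2,3)):
    d=P[j]-P[i];print(np.degrees(np.arctan2(d[1],d[0]))-90)
print("ringend px at z68",at("top",np.array([[175,270],[130,262],[150,272]])/5+[220,140]-.4,.0684))
b=np.array([[50,90],[245,60],[282,257],[83,290]])/5+[330,170]-.4
P=at("top",b,.056);print("block",P.mean(0),np.linalg.norm(np.roll(P,-1,0)-P,axis=1))
for i,j in((3,0),(2,1)):
    d=P[j]-P[i];print(np.degrees(np.arctan2(d[1],d[0])))
h=np.array([[183,132],[226,133],[230,172],[178,172]])/5+[330,170]-.4
P=at("top",h,.136);print("handle",P.mean(0),P)
g=np.array([[166,169]])/5+[330,170]-.4
print("guard",at("top",g,.060))
# scene check
s=np.array([[38,180],[180,352],[375,218]])/5+[225,170]-.4
print("scene flange",at("scene",s,.016))
s=np.array([[140,88]])/5+[150,215]-.4; print("scene handle top",at("scene",s,.136))
s=np.array([[160,42],[297,130],[183,270],[43,178]])/5+[150,215]-.4; P=at("scene",s,.056);print("scene block",P.mean(0))
s=np.array([[168,152]])/5+[150,215]-.4; print("scene guard",at("scene",s,.060))
t=[[62,145],[176,138],[180,229],[65,237]];P=at("top",t,.051);print("tray",P.mean(0),P)
```

```text
cell [ 0.52758294 -0.03048869  0.016     ] [0.13655178 0.13785564 0.13730012 0.1346313 ]
-9.710238179613977
-9.394078927679127
-8.815044903163425
-10.164615964652057
ringend px at z68 [[ 0.48294958 -0.02459446  0.0684    ]
 [ 0.486179   -0.00416991  0.0684    ]
 [ 0.48180801 -0.01332182  0.0684    ]]
block [ 0.46502035 -0.27029064  0.056     ] [0.09049231 0.09107257 0.09138402 0.09204032]
9.050415096693767
9.598409804145671
handle [ 0.46549968 -0.27025256  0.136     ] [[ 0.47390767 -0.26142777  0.136     ]
 [ 0.47385401 -0.27952105  0.136     ]
 [ 0.45734455 -0.28094711  0.136     ]
 [ 0.45689248 -0.25911432  0.136     ]]
guard [[ 0.46668212 -0.2699602   0.06      ]]
scene flange [[ 0.45288462 -0.09100839  0.016     ]
 [ 0.58408314 -0.11316215  0.016     ]
 [ 0.60764325  0.0200003   0.016     ]]
scene handle top [[ 0.46507573 -0.27113478  0.136     ]]
scene block [ 0.46382665 -0.26972972  0.056     ]
scene guard [[ 0.46416678 -0.27110514  0.06      ]]
tray [0.4952183  0.28469682 0.051     ] [[0.59057496 0.42873261 0.051     ]
 [0.61258436 0.16259912 0.051     ]
 [0.40064286 0.14343244 0.051     ]
 [0.37707101 0.40402312 0.051     ]]
```

```bash
python3 -m jog '{"linear":[[18.6,25.5,-5.3],[18.6,25.5,-5.3],[18.6,25.5,-5.3],[18.6,25.5,-5.3],[18.6,25.5,-5.3],[18.6,25.5,-5.3],[18.6,25.5,-5.3],[18.6,25.5,-5.3],[18.6,25.5,-5.3],[18.6,25.5,-5.3],[18.6,25.5,-5.3],[18.6,25.5,-5.3]],"turn":[1,1,1,1,1,1,1,1,1,1,1,1]}' 1 80
python3 -m jog '{"linear":[[0,0,0],[0,0,0]],"turn":[1,0.45]}'
python3 - <<'E'
from h import *
s=sense();print(s['q'])
im=snapshot("top")
f=lambda P:print(np.round(((proj("top",P)-[225,150])*9)))
a=np.radians(-9.6);R=np.array([[np.cos(a),-np.sin(a)],[np.sin(a),np.cos(a)]])
cv2.imwrite("pics/c3.png",crop(im,225,160,68,50,11))
E
```

```text
t: 1.7
tcp_pos: [0.4653, -0.2696, 0.3409]
tool_rot: [0.75, 0.662, -0.0, -0.0]
force: [0.6, -0.5, 0.5]
finger_gap: 1.001
gripper_force: 0.0
t: 1.95
tcp_pos: [0.4651, -0.2698, 0.3409]
tool_rot: [0.706, 0.708, -0.0, -0.0]
force: [-0.2, 0.5, -0.9]
finger_gap: 1.004
gripper_force: 0.0
[-7.33543923e-01  4.98849758e-01  1.71570138e+00 -5.65211978e-05
  9.27555328e-01 -7.36179335e-01]
```

View pics/c3.png

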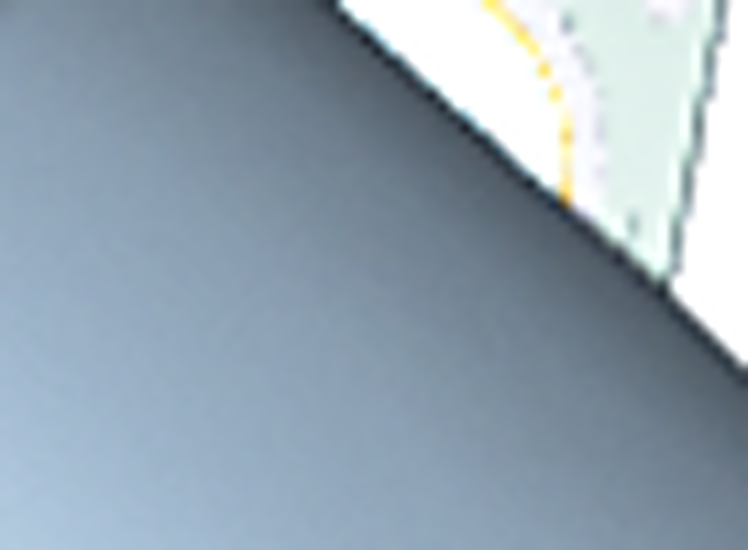

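That crop shows only the arm hiding the notch, so I will use the first picture for the ring's end. Now I will grip the handle.

```bash
python3 -m jog '{"linear":[[0,-0.5,-20],[0,0,-20],[0,0,-20],[0,0,-20],[0,0,-2]],"turn":[0,0,0,0,0]}'
python3 -m jog '{"linear":[[0,0,0],[0,0,0],[0,0,0],[0,0,0]],"turn":[0,0,0,0]}' 0 80
python3 - <<'E'
from h import *
im=cv2.imread("pics/top0.png")[:,:,::-1]
big=crop(im,228,170,68,50,11).copy()
def model(c,yaw):
    a=np.radians(yaw);R=np.array([[np.cos(a),-np.sin(a)],[np.sin(a),np.cos(a)]])
    def p(r,deg,z):
        t=np.radians(180+deg);v=R@[r*np.cos(t),r*np.sin(t)];return [c[0]+v[0],c[1]+v[1],z]
    return p
p=model((.528,-.0315),-9.6)
def draw(pts,col):
    q=((proj("top",pts)-[228,170]+.5)*11).astype(int);cv2.polylines(big,[q],False,col,1)
draw([p(.050,d,.075) for d in range(22,338,4)],(0,0,255))
draw([p(.057,d,.075) for d in range(22,338,4)],(255,0,0))
for d in(-22,22): draw([p(.050,d,.075),p(.057,d,.075)],(255,0,255))
draw([p(.057,d,.056) for d in range(-22,23,4)],(0,160,0))
draw([p(.0475,0,.0704),p(.0475,-22,.0704)],(0,0,0))
cv2.imwrite("pics/c4.png",big)
E
```

```text
t: 2.62
tcp_pos: [0.4643, -0.2707, 0.2579]
tool_rot: [0.707, 0.707, -0.0, -0.002]
force: [0.7, -0.3, 0.7]
finger_gap: 0.997
gripper_force: 0.0
t: 3.12
tcp_pos: [0.4649, -0.271, 0.2598]
tool_rot: [0.707, 0.707, 0.0, 0.001]
force: [-0.5, -0.3, 2.9]
finger_gap: 0.173
gripper_force: 77.8
```

View pics/c4.png

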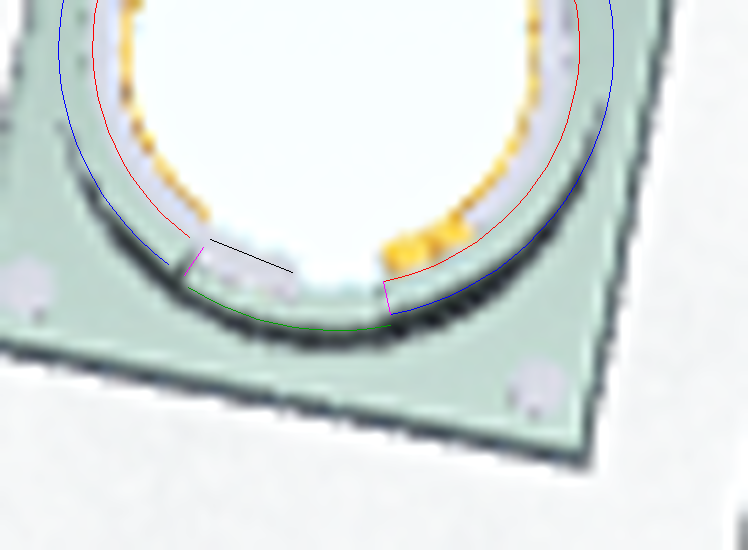

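The model overlay fits: notch edges at (195,262) and (387,298), and the ring's end face at (295,273), right on the cell's -x axis. I'll lift the pick out and carry it to outside the notch.

```bash
python3 -m jog '{"linear":[[0,0,20],[0,0,36],[0,0,36],[0,0,36],[0,30,0],[-4,40,0],[-4,40,0],[-4,40,0],[-4,40,0],[-4,40,0],[0,30,0],[0,0,0]],"turn":[0,0,0,0,0,0,-1,-0.92,0,0,0,0]}'
python3 - <<'E'
from h import *
s=sense();print(s['tcp_pos'],s['tool_rot'],s['force'])
a=snapshot("scene");b=snapshot("top")
t=s['tcp_pos'];u=[proj(n,[t[0],t[1],t[2]-.2538])[0].round().astype(int) for n in("scene","top")];print(u)
o=[]
for im,(x,y) in((a,u[0]),(b,u[1])):
    x0,y0=x-40,y-45;print(x0,y0);o.append(crop(im,x0,y0,80,76,5))
cv2.imwrite("pics/c5.png",np.hstack(o))
E
```

```text
t: 4.62
tcp_pos: [0.4441, -0.0092, 0.3872]
tool_rot: [0.763, 0.647, -0.0, -0.0]
force: [-0.4, -0.6, -0.4]
finger_gap: 0.176
gripper_force: 77.9
[ 0.44405531 -0.00922368  0.38715353] [ 7.62754286e-01  6.46688294e-01 -1.76369008e-04 -3.42359268e-04] [-0.37334534 -0.55541604 -0.41375685]
[array([249, 162]), array([246, 208])]
209 117
206 163
```

View pics/c5.png

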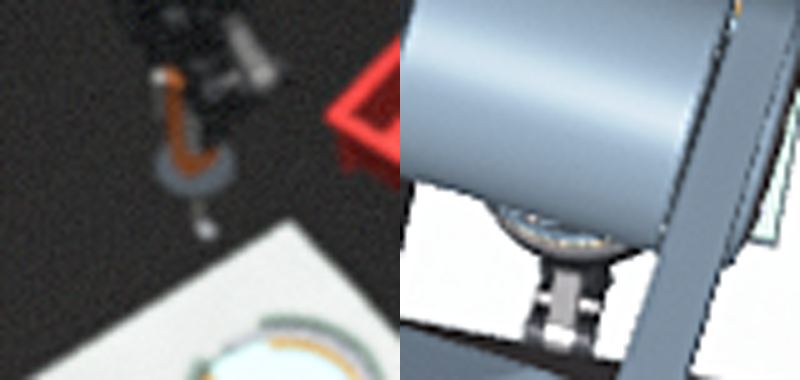

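The scene crop shows the foot (205,228) pointing away from the robot, towards the cell, with the guard at (196,167). Before going under the ring I'll calibrate the height by touching the notch floor lightly.

```bash
python3 -m jog '{"linear":[[10,-2.4,-10],[10.7,-2.4,-20],[0,0,-26],[0,0,-16],[0,0,-2],[0,0,0],[0,0,0]],"turn":[0,0,0,0,0,0,0]}'
python3 -m jog '{"linear":[[0,0,-1],[0,0,0]],"turn":[0,0]}'
python3 -m jog '{"linear":[[0,0,-1],[0,0,0]],"turn":[0,0]}'
```

```text
t: 5.6
tcp_pos: [0.4659, -0.0161, 0.3136]
tool_rot: [0.764, 0.645, 0.0, 0.001]
force: [0.1, 0.3, -0.5]
finger_gap: 0.175
gripper_force: 78.0
t: 5.85
tcp_pos: [0.4655, -0.0157, 0.3124]
tool_rot: [0.764, 0.645, 0.0, 0.0]
force: [0.2, 0.2, -0.4]
finger_gap: 0.174
gripper_force: 78.0
t: 6.1
tcp_pos: [0.4654, -0.0157, 0.3111]
tool_rot: [0.764, 0.645, -0.0, -0.0]
force: [0.2, -0.1, -0.0]
finger_gap: 0.178
gripper_force: 78.0
```

```bash
for i in 1 ; do python3 -m jog '{"linear":[[0,0,-1],[0,0,0]],"turn":[0,0]}'|grep -E "tcp_pos|force:"; done
python3 -m jog '{"linear":[[0,0,-1],[0,0,0]],"turn":[0,0]}'|grep -E "tcp_pos|^force:"
python3 -m jog '{"linear":[[0,0,-0.7],[0,0,0]],"turn":[0,0]}'|grep -E "tcp_pos|^force:"
```

```text
tcp_pos: [0.4654, -0.0157, 0.31]
force: [-0.3, 0.6, -0.4]
gripper_force: 78.0
tcp_pos: [0.4657, -0.0157, 0.3096]
force: [-1.2, -0.6, 3.6]
tcp_pos: [0.4658, -0.0158, 0.3094]
force: [-1.9, 0.7, 9.8]
```

```bash
python3 -m jog '{"linear":[[0,0,3],[0.2,1.4,3.3],[2,-0.35,0],[2,-0.35,0],[2,-0.3,0],[1.5,-0.25,0],[0,0,0],[0,0,0]],"turn":[0,0,0,0,0,0,0,0]}'|grep -E "tcp_pos|^force:"
python3 -m jog '{"linear":[[1,-0.17,0],[0,0,0]],"turn":[0,0]}'|grep -E "tcp_pos|^force:"
python3 -m jog '{"linear":[[1,-0.17,0],[0,0,0]],"turn":[0,0]}'|grep -E "tcp_pos|^force:"
```

```text
tcp_pos: [0.4731, -0.0155, 0.3146]
force: [-0.3, 0.4, -0.1]
tcp_pos: [0.4742, -0.0157, 0.3147]
force: [0.4, 1.1, -1.4]
tcp_pos: [0.475, -0.0159, 0.3146]
force: [-0.8, 0.6, -1.0]
```

```bash
for k in 1; do python3 -m jog '{"linear":[[1,-0.17,0],[0,0,0]],"turn":[0,0]}'|grep -E "tcp_pos|^force:"; done
python3 -m jog '{"linear":[[1,-0.17,0],[0,0,0]],"turn":[0,0]}'|grep -E "tcp_pos|^force:"
python3 -m jog '{"linear":[[1,-0.17,0],[0,0,0]],"turn":[0,0]}'|grep -E "tcp_pos|^force:"
```

```text
tcp_pos: [0.4759, -0.016, 0.3146]
force: [-0.9, -0.1, -0.3]
tcp_pos: [0.4768, -0.0162, 0.3146]
force: [-2.8, 0.5, -0.5]
tcp_pos: [0.4778, -0.0163, 0.3145]
force: [-3.3, -0.6, -1.2]
```

```bash
python3 -m jog '{"linear":[[1,-0.17,0],[0,0,0]],"turn":[0,0]}'|grep -E "tcp_pos|^force:"
python3 -m jog '{"linear":[[1,-0.17,0],[0,0,0]],"turn":[0,0]}'|grep -E "tcp_pos|^force:"
python3 -m jog '{"linear":[[1,-0.17,0],[0,0,0]],"turn":[0,0]}'|grep -E "tcp_pos|^force:"
```

```text
tcp_pos: [0.4787, -0.0165, 0.3145]
force: [-5.2, 0.3, 0.0]
tcp_pos: [0.4797, -0.0167, 0.3145]
force: [-6.1, -0.8, -0.0]
tcp_pos: [0.4804, -0.0168, 0.3144]
force: [-5.7, -1.7, 0.2]
```

```bash
python3 -m jog '{"linear":[[0.7,-0.12,0],[0,0,0],[0,0,0]],"turn":[0,0,0]}'|grep -E "tcp_pos|^force:"
python3 -m jog '{"linear":[[0,0,0.8],[0,0,0]],"turn":[0,0]}'|grep -E "tcp_pos|^force:"
python3 -m jog '{"linear":[[0,0,0.7],[0,0,0]],"turn":[0,0]}'|grep -E "tcp_pos|^force:"
```

```text
tcp_pos: [0.4809, -0.0169, 0.3143]
force: [-6.1, -1.6, -0.4]
tcp_pos: [0.4809, -0.0169, 0.3151]
force: [-5.7, -1.6, -0.2]
tcp_pos: [0.4809, -0.0169, 0.3158]
force: [-6.1, -0.5, -0.8]
```

```bash
python3 -m jog '{"linear":[[1,-0.17,0],[0,0,0],[0,0,0]],"turn":[0,0,0]}'|grep -E "tcp_pos|^force:"
python3 -m jog '{"linear":[[0,0,0.7],[0,0,0]],"turn":[0,0]}'|grep -E "tcp_pos|^force:"
python3 -m jog '{"linear":[[0,0,0.7],[0,0,0]],"turn":[0,0]}'|grep -E "tcp_pos|^force:"
```

```text
tcp_pos: [0.4816, -0.0171, 0.3156]
force: [-6.9, -1.5, -1.1]
tcp_pos: [0.4816, -0.0171, 0.3163]
force: [-6.9, -1.2, -2.4]
tcp_pos: [0.4816, -0.017, 0.3169]
force: [-6.0, -0.7, -1.4]
```

```bash
python3 -m jog '{"linear":[[0,0,0.8],[0,0,0]],"turn":[0,0]}'|grep -E "tcp_pos|^force:"
python3 -m jog '{"linear":[[0,0,0.8],[0,0,0]],"turn":[0,0]}'|grep -E "tcp_pos|^force:"
python3 -m jog '{"linear":[[0,0,1],[0,0,0]],"turn":[0,0]}'|grep -E "tcp_pos|^force:"
```

```text
tcp_pos: [0.4816, -0.017, 0.3176]
force: [-6.6, -0.8, -2.5]
tcp_pos: [0.4816, -0.0169, 0.3183]
force: [-6.4, 0.8, -3.7]
tcp_pos: [0.4818, -0.0169, 0.3193]
force: [-5.0, 0.5, -2.5]
```

```bash
python3 -m jog '{"linear":[[0.6,-0.1,0.5],[0.2,0,0.7],[0,0,0]],"turn":[0,0,0]}'|grep -E "tcp_pos|^force:"
python3 -m jog '{"linear":[[0,0,0.7],[0,0,0.7],[0,0,0]],"turn":[0,0,0]}'|grep -E "tcp_pos|^force:"
python3 -m jog '{"linear":[[0,0,0.7],[0,0,0.7],[0,0,0]],"turn":[0,0,0]}'|grep -E "tcp_pos|^force:"
python3 -m jog '{"linear":[[0,0,0.7],[0,0,0.7],[0,0,0]],"turn":[0,0,0]}'|grep -E "tcp_pos|^force:"
```

```text
tcp_pos: [0.4825, -0.017, 0.3206]
force: [-4.9, -0.9, -3.4]
tcp_pos: [0.4826, -0.0172, 0.322]
force: [-4.8, -1.0, -3.5]
tcp_pos: [0.4827, -0.0172, 0.3233]
force: [-4.7, -1.1, -3.5]
tcp_pos: [0.4827, -0.0173, 0.3247]
force: [-5.4, -1.6, -3.9]
```

```bash
python3 -m jog '{"linear":[[0,0,1],[0,0,1],[0,0,1],[0,0,1],[0,0,1],[0,0,0]],"turn":[0,0,0,0,0,0]}'|grep -E "^t|tcp_pos|^force:"
python3 -m jog '{"linear":[[0,0,1.5],[0,0,1.5],[0,0,1.5],[0,0,1.5],[0,0,0]],"turn":[0,0,0,0,0]}'|grep -E "tcp_pos|^force:"
```

```text
t: 14.6
tcp_pos: [0.4828, -0.0173, 0.3299]
tool_rot: [0.764, 0.646, -0.001, -0.001]
force: [-5.3, -1.0, -3.9]
tcp_pos: [0.4834, -0.0173, 0.3364]
force: [-5.0, -0.5, -3.5]
```

Run:
```python
from h import *
s=sense();t=s['tcp_pos'];a=snapshot("scene");u=proj("scene",[t[0],t[1],t[2]-.2538])[0].astype(int)-[45,45];print(u)
cv2.imwrite("pics/c6.png",crop(a,u[0],u[1],110,90,6))
```

```text
[212 137]
```

View pics/c6.png

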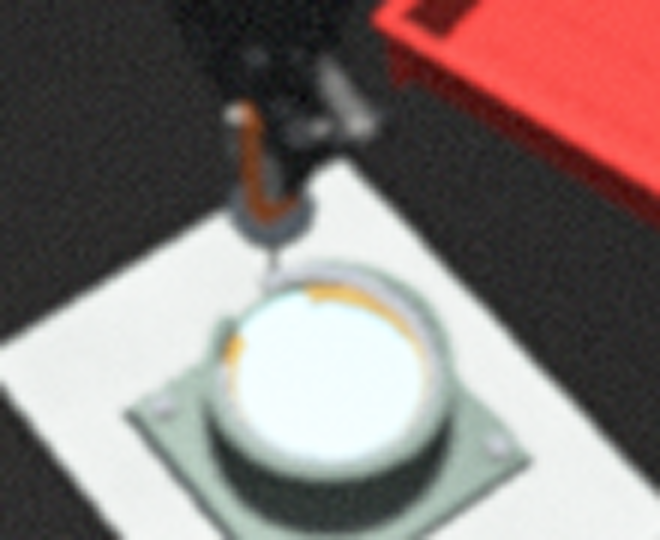

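The ring's end is up on the hook at (272,275), above the rim. I'll keep drawing it up.

```bash
python3 -m jog '{"linear":[[0,0,2],[0,0,2],[0,0,2],[0,0,2],[0,0,0]],"turn":[0,0,0,0,0]}'|grep -E "tcp_pos|^force:"
python3 -m jog '{"linear":[[0,0,2],[0,0,2],[0,0,2],[0,0,2],[0,0,0]],"turn":[0,0,0,0,0]}'|grep -E "tcp_pos|^force:"
```

```text
tcp_pos: [0.4839, -0.0173, 0.345]
force: [-4.3, -1.3, -1.8]
tcp_pos: [0.4839, -0.0173, 0.3529]
force: [-2.0, 0.1, -3.5]
```

```bash
python3 -m jog '{"linear":[[0,0,2],[0,0,2],[0,0,2],[0,0,2],[0,0,0]],"turn":[0,0,0,0,0]}'|grep -E "tcp_pos|^force:"
python3 -m jog '{"linear":[[0,0,2],[0,0,2],[0,0,2],[0,0,2],[0,0,2],[0,0,2],[0,0,0]],"turn":[0,0,0,0,0,0,0]}'|grep -E "^t:|tcp_pos|^force:"
```

```text
tcp_pos: [0.4838, -0.0174, 0.3609]
force: [-1.2, 0.5, -5.5]
t: 18.02
tcp_pos: [0.4837, -0.0173, 0.3728]
force: [-1.3, 0.1, -5.0]
```

```bash
python3 -m jog '{"linear":[[0,0,1.5],[0,0,1.5],[0,0,0],[0,0,0]],"turn":[0,0,0,0]}'|grep -E "tcp_pos|^force:"
python3 -m jog '{"linear":[[-1,0.17,-1],[-1,0.17,-1],[-1,0.17,-1],[-1,0.17,-1],[0,0,0]],"turn":[0,0,0,0,0]}'|grep -E "tcp_pos|^force:"
python3 -m jog '{"linear":[[-1,0.17,-2],[-1,0.17,-2],[-1,0.17,-2],[-0.5,0,-2],[0,0,0]],"turn":[0,0,0,0,0]}'|grep -E "tcp_pos|^force:"
```

```text
tcp_pos: [0.4835, -0.0173, 0.3756]
force: [-1.9, 0.1, -3.3]
tcp_pos: [0.4797, -0.0166, 0.3716]
force: [-0.7, 0.4, -3.8]
tcp_pos: [0.476, -0.0161, 0.3635]
force: [-1.3, 0.4, -3.1]
```

```bash
python3 -m jog '{"linear":[[0,0,-3],[0,0,-3],[0,0,-3],[0,0,-3],[0,0,-3],[0,0,-3],[0,0,0]],"turn":[0,0,0,0,0,0,0]}'|grep -E "tcp_pos|^force:"
python3 -m jog '{"linear":[[0,0,-3],[0,0,-3],[0,0,-3],[0,0,-3],[0,0,-3],[0,0,-3],[0,0,0]],"turn":[0,0,0,0,0,0,0]}'|grep -E "tcp_pos|^force:"
```

```text
tcp_pos: [0.476, -0.016, 0.3453]
force: [-1.8, 1.1, -2.1]
tcp_pos: [0.4761, -0.0161, 0.3273]
force: [-1.4, 1.8, -0.4]
```

```bash
python3 -m jog '{"linear":[[0,0,-2],[0,0,-2],[0,0,-1.5],[0,0,0]],"turn":[0,0,0,0]}'|grep -E "tcp_pos|^force:"
python3 - <<'E'
from h import *
s=sense();t=s['tcp_pos'];a=snapshot("scene");u=proj("scene",[.528,-.0315,.075])[0].astype(int)-[45,45];print(u)
cv2.imwrite("pics/c7.png",crop(a,u[0],u[1],90,80,7))
E
```

```text
tcp_pos: [0.4761, -0.0161, 0.322]
force: [-2.3, 1.3, -0.7]
[221 152]
```

View pics/c7.png

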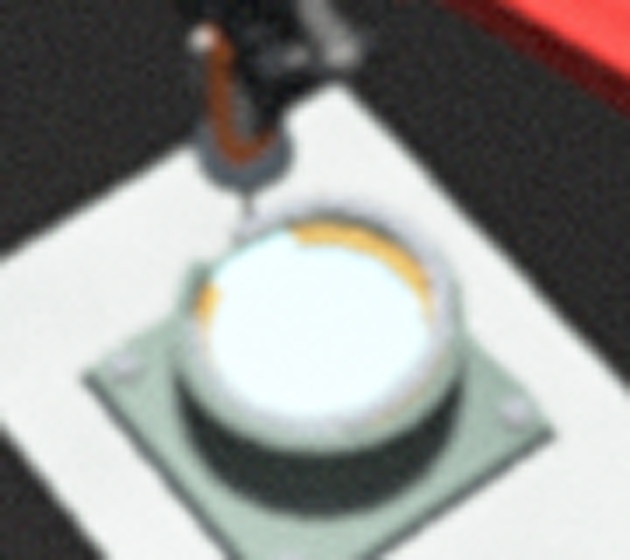

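The ring now lies on the rim on the far and right sides, with its freed end at (250,215) by the shank. Next I'll withdraw the pick and take it back over the block.

```bash
python3 -m jog '{"linear":[[-2.5,0.4,0],[-3,0.5,0],[-4,0.7,0],[-4.3,0.7,0],[0,0,20],[0,0,30],[0,-20,25],[0,-40,0],[0,-45,0],[1,-45,0],[1,-45,0],[1,-40,0]],"turn":[0,0,0,0,0,0,0,0,0,0,1,0.92]}'
python3 -m jog '{"linear":[[0,-20,0],[0,0,0],[0,0,0]],"turn":[0,0,0]}'
```

```text
t: 23.58
tcp_pos: [0.4652, -0.2507, 0.3973]
tool_rot: [0.707, 0.708, -0.0, 0.001]
force: [0.5, 0.6, -0.9]
finger_gap: 0.18
gripper_force: 78.7
t: 23.95
tcp_pos: [0.4651, -0.2674, 0.3969]
tool_rot: [0.707, 0.707, 0.0, -0.001]
force: [0.7, 0.9, -0.2]
finger_gap: 0.175
gripper_force: 78.7
```

```bash
python3 -m jog '{"linear":[[-0.4,-3.3,0],[0,0,-30],[0,0,-30],[0,0,-20],[0,0,-5],[0,0,0]],"turn":[0,0,0,0,0,0]}'|grep -E "^t:|tcp_pos|^force:"
python3 -m jog '{"linear":[[0,0,-10],[0,0,-15],[0,0,-15],[0,0,-8],[0,0,-2],[0,0,0]],"turn":[0,0,0,0,0,0]}'|grep -E "^t:|tcp_pos|^force:"
```

```text
t: 24.7
tcp_pos: [0.4652, -0.2718, 0.3124]
force: [-0.3, -0.9, -1.6]
t: 25.45
tcp_pos: [0.465, -0.2722, 0.262]
force: [-0.7, -0.2, -0.8]
```

```bash
python3 -m jog '{"linear":[[0,0.6,-1.2],[0,0.4,-0.8],[0,0,0]],"turn":[0,0,0]}'|grep -E "^t:|tcp_pos|^force:"
python3 -m jog '{"linear":[[0,0,-0.4],[0,0,0]],"turn":[0,0]}'|grep -E "^t:|tcp_pos|^force:"
```

```text
t: 25.82
tcp_pos: [0.465, -0.2711, 0.2603]
force: [-1.0, 0.4, -0.4]
t: 26.08
tcp_pos: [0.465, -0.2712, 0.2598]
force: [-0.7, -0.1, -0.0]
```

```bash
python3 -m jog '{"linear":[[0,0,0],[0,0,0],[0,0,0],[0,0,30],[0,0,40],[0,0,50],[-20,-25,20],[-35,-35,0],[-35,-40,0],[-35,-40,0],[-30,-40,0],[-10,-20,0]],"turn":[0,0,0,0,0,0,0,0,0,0,0,0]}' 1 30
python3 - <<'E'
from h import *
a=snapshot("scene");b=snapshot("top")
cv2.imwrite("pics/s8.png",a[:,:,::-1]);cv2.imwrite("pics/t8.png",b[:,:,::-1])
cv2.imwrite("pics/c8.png",np.hstack([crop(a,225,165,70,64,6),np.vstack([crop(b,228,140,62,64,6)])])[:600,:800])
E
```

```text
t: 27.58
tcp_pos: [0.2983, -0.473, 0.3998]
tool_rot: [0.708, 0.706, -0.0, 0.0]
force: [-0.3, 0.1, -0.2]
finger_gap: 1.001
gripper_force: 0.0
```

View pics/c8.png

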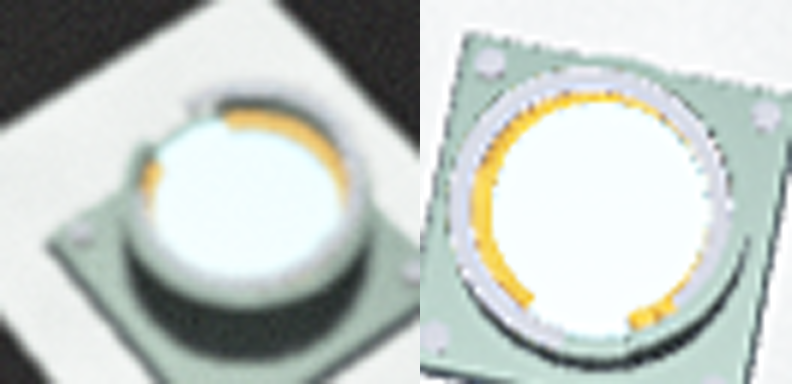

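The top crop shows the ring on the rim, shifted towards +y, with its freed end at about (560,338). In the scene crop the end is at (195,102), standing clear above the rim. I'll triangulate it.

Run:
```python
from h import *
uv={"top":np.array([140,337])/6+[228,140]-.4,"scene":np.array([193,102])/6+[225,165]-.4}
o=[];D=[]
for n,p in uv.items():
    A=at(n,p,0.)[0];B=at(n,p,.2)[0];o.append(A);D.append((B-A)/np.linalg.norm(B-A))
M=sum(np.eye(3)-np.outer(d,d) for d in D);r=sum((np.eye(3)-np.outer(d,d))@a for a,d in zip(o,D))
X=np.linalg.solve(M,r);print("tri",X,[np.linalg.norm((np.eye(3)-np.outer(d,d))@(X-a)) for a,d in zip(o,D)])
im=cv2.imread("pics/t8.png")[:,:,::-1].astype(int)
v,u=np.mgrid[140:204,228:290];v=v.ravel();u=u.ravel();c=im[v,u]
m=(c[:,2]-c[:,1]>3)&(c.min(1)>150)&(c[:,0]-c[:,1]>-6)
P=at("top",np.c_[u[m],v[m]],.079);d=P[:,:2]-[.528,-.0315];rr=np.hypot(*d.T);a=np.degrees(np.arctan2(d[:,1],d[:,0]))+9.6
k=(rr<.065)&(rr>.035)
for t in range(-180,200,20):
    w=k&(np.abs((a-t+180)%360-180)<10)
    if w.sum(): print(t,w.sum(),np.round(np.percentile(rr[w],[5,50,95])*1e3,1))
for t in range(-200,-130,4):
    w=k&(np.abs((a-t+180)%360-180)<2)
    if w.sum(): print(t,w.sum(),np.round(np.percentile(rr[w],[5,50,95])*1e3,1))
```

```text
tri [ 0.47708384 -0.01576251  0.08036282] [np.float64(0.0012107317059227918), np.float64(0.0012107317059227632)]
-180 5 [52.  54.7 57.4]
-120 8 [44.5 45.9 47. ]
-100 17 [42.3 44.6 46.8]
-80 18 [40.7 44.9 47.3]
-60 19 [40.7 43.7 46.1]
-40 18 [40.5 43.7 46.8]
-20 16 [42.1 45.5 48. ]
0 13 [45.2 46.9 49.1]
20 19 [46.5 49.3 52. ]
40 19 [46.1 50.8 62.5]
60 19 [47.3 52.2 55.5]
80 19 [49.  53.4 57. ]
100 20 [54.  55.8 57.6]
120 17 [52.9 55.5 58.3]
140 24 [50.9 55.5 58.4]
160 23 [51.3 54.3 57.4]
180 5 [52.  54.7 57.4]
-200 4 [51.4 53.3 55.3]
-196 4 [52.4 54.2 56.1]
-192 5 [51.7 54.3 56.2]
-188 5 [52.  54.7 57.4]
```

```bash
python3 -m jog '{"linear":[[15,30,0],[15,40,0],[15,40,0],[15,40,0],[15,40,0],[15,40,0],[15,40,0],[15,40,0],[15,40,0],[15,40,0],[15,40,0],[13.8,29.8,0]],"turn":[0,0,0,0,0,0,0,0,0,-0.6,-1,-1]}' 0.45 30
python3 -m jog '{"linear":[[0,0,-30],[0,0,-40],[0,0,-30],[0,0,0],[0,0,0]],"turn":[0,0,0,0,0]}'
```

```text
t: 29.18
tcp_pos: [0.4782, -0.0076, 0.3997]
tool_rot: [0.783, 0.623, -0.0, -0.001]
force: [-0.0, -0.2, 0.2]
finger_gap: 0.456
gripper_force: 0.0
t: 29.8
tcp_pos: [0.4789, -0.0105, 0.3005]
tool_rot: [0.782, 0.623, 0.0, 0.0]
force: [-0.1, -0.4, -0.3]
finger_gap: 0.454
gripper_force: 0.0
```

```bash
python3 -m jog '{"linear":[[-1.8,-2.7,-10],[0,0,-25],[0,0,-12],[0,0,0],[0,0,0]],"turn":[0,0,0,0,0]}'
python3 -m jog '{"linear":[[0,0,-5],[0,0,-5],[0,0,-2],[0,0,0]],"turn":[0,0,0,0]}'
```

```text
t: 30.42
tcp_pos: [0.4772, -0.0141, 0.2532]
tool_rot: [0.783, 0.622, 0.0, 0.0]
force: [-0.2, -0.2, 0.0]
finger_gap: 0.454
gripper_force: 0.0
t: 30.92
tcp_pos: [0.4769, -0.014, 0.2405]
tool_rot: [0.783, 0.622, -0.0, -0.0]
force: [0.5, 0.2, 0.1]
finger_gap: 0.454
gripper_force: 0.0
```

```bash
python3 -m jog '{"linear":[[0,0,0],[0,0,0],[0,0,0],[0,0,0],[0,0,0]],"turn":[0,0,0,0,0]}' 0 30
python3 -m jog '{"linear":[[0,0,1],[0,0,2],[0,0,2],[0,0,0]],"turn":[0,0,0,0]}'
```

```text
t: 31.55
tcp_pos: [0.4771, -0.0141, 0.2408]
tool_rot: [0.783, 0.622, 0.0, 0.0]
force: [0.7, -0.0, 0.5]
finger_gap: 0.082
gripper_force: 28.4
t: 32.05
tcp_pos: [0.4769, -0.014, 0.2459]
tool_rot: [0.783, 0.622, 0.0, 0.0]
force: [0.2, -0.5, -0.5]
finger_gap: 0.085
gripper_force: 28.4
```

```bash
python3 -m jog '{"linear":[[0,0,2],[0,0,3],[0,0,3],[0,0,3],[0,0,3],[0,0,0]],"turn":[0,0,0,0,0,0]}'
python3 -m jog '{"linear":[[0,0,4],[0,0,6],[0,0,8],[0,0,10],[0,0,10],[0,0,10],[0,0,0]],"turn":[0,0,0,0,0,0,0]}'
python3 - <<'E'
from h import *
s=sense();print(s['force'],s['ft_torque'],s['finger_gap'])
cv2.imwrite("pics/s9.png",snapshot("scene")[:,:,::-1])
E
```

```text
t: 32.8
tcp_pos: [0.477, -0.014, 0.26]
tool_rot: [0.783, 0.622, 0.0, 0.0]
force: [-0.5, -0.9, -0.7]
finger_gap: 0.082
gripper_force: 28.4
t: 33.67
tcp_pos: [0.4772, -0.0141, 0.3087]
tool_rot: [0.783, 0.622, 0.001, 0.001]
force: [-0.1, -0.3, 0.3]
finger_gap: 0.086
gripper_force: 28.4
[-0.07459826 -0.3306492   0.30532555] [-0.00380634  0.03373072  0.02236434] 0.08591814606353758
```

```bash
python3 - <<'E'
from h import *
a=cv2.imread("pics/s8.png").astype(int);b=cv2.imread("pics/s9.png").astype(int)
g=np.array([.477,-.014]);d=np.array([.974,-.225]);n=np.array([.225,.974])
for z in(.066,.078,.126,.136,.146,.156,.166):
    C=g+.0475*d;t=np.radians(np.arange(150,-150,-5))
    P=np.array([[*(C+.0475*(np.cos(x)*d+np.sin(x)*n)),z] for x in t]);q=proj("scene",P).round().astype(int)
    c=b[q[:,1],q[:,0]];e=np.abs(c-a[q[:,1],q[:,0]]).sum(1)
    print(z,(e>40).mean(),c[::8].tolist())
E
python3 -m jog '{"linear":[[0,15,0],[-1,30,0],[-1,35,0],[-1,35,0],[-1,35,0],[-2,35,0],[-1,35,0],[-1,35,0],[-1,30,0],[-1,20,0],[0,5,0],[0,0,0]],"turn":[0,0,0,0,0,0,0,0,0,0,0,0]}'
```

```text
0.066 0.7166666666666667 [[107, 116, 111], [148, 153, 134], [182, 184, 180], [130, 195, 227], [224, 240, 238], [251, 251, 243], [215, 237, 240], [105, 171, 208]]
0.078 0.4666666666666667 [[215, 222, 207], [209, 218, 205], [211, 206, 201], [132, 195, 223], [255, 254, 245], [255, 254, 245], [254, 252, 243], [169, 177, 174]]
0.126 0.6 [[190, 189, 183], [162, 166, 162], [215, 218, 213], [212, 205, 199], [237, 236, 220], [239, 237, 220], [202, 202, 205], [232, 233, 230]]
0.136 0.75 [[50, 52, 48], [57, 59, 58], [140, 140, 136], [202, 195, 190], [219, 214, 205], [217, 212, 204], [224, 219, 209], [240, 242, 238]]
0.146 0.5166666666666667 [[62, 64, 62], [136, 134, 130], [199, 196, 191], [209, 205, 199], [253, 252, 236], [253, 252, 235], [207, 205, 192], [238, 240, 238]]
0.156 0.45 [[76, 76, 74], [189, 183, 180], [215, 210, 205], [227, 228, 224], [254, 254, 242], [254, 254, 243], [216, 219, 213], [239, 241, 238]]
0.166 0.4166666666666667 [[88, 89, 88], [78, 77, 75], [210, 204, 196], [230, 233, 230], [255, 255, 238], [254, 253, 242], [234, 236, 234], [236, 240, 236]]
t: 35.22
tcp_pos: [0.4667, 0.2958, 0.3075]
tool_rot: [0.783, 0.623, -0.0, 0.0]
force: [-0.2, -0.5, -1.8]
finger_gap: 0.088
gripper_force: 28.4
```

Run:
```python
from h import *
from scipy.optimize import minimize
s=sense();T=s['tcp_pos'];ims={n:snapshot(n).astype(int) for n in("scene","top")}
mk={n:((i.max(2)-i.min(2)<40)&(i.min(2)>140)).astype(np.float32) for n,i in ims.items()}
mk={n:cv2.GaussianBlur(m,(0,0),.8) for n,m in mk.items()}
t=np.radians(np.arange(150,-150,-4))
def pts(p):
    x,y,z,sx,sy=p;o=.0475*np.c_[np.cos(t-.23),np.sin(t-.23)]
    return np.c_[x+o[:,0],y+o[:,1],z+o@[sx,sy]]
def sc(p,full=False):
    r=[]
    for n in ("scene","top"):
        q=proj(n,pts(p)).astype(np.float32);r.append(cv2.remap(mk[n],q[:,0:1],q[:,1:2],1).mean())
    return r if full else -r[0]-.5*r[1]
best=None
for z in(.125,.14,.15):
  for sx in(-.4,0,.4):
    r=minimize(sc,[T[0]+.046,T[1]-.011,z,sx,0],method="Nelder-Mead",options=dict(initial_simplex=[[T[0]+.046+.01*(k==0),T[1]-.011+.01*(k==1),z+.01*(k==2),sx+.2*(k==3),.2*(k==4)] for k in range(6)]))
    if best is None or r.fun<best.fun:best=r
print(best.x.round(3),sc(best.x,True),mk["scene"].sum(),T)
```

```text
Traceback (most recent call last):
  File "h.py", line 5, in proj
    c=get_calibration(n);T=np.array(c['world_to_cam'])
ValueError: time passes only in moves, steps and waits
```

```bash
sed -i 's/^def K/import functools\nget_calibration=functools.cache(get_calibration)\ndef K/' h.py
cat > fit.py <<'E'
from h import *
from scipy.optimize import minimize
def fit(T,z0s,phi=-.23,save=None):
    ims={n:snapshot(n).astype(int) for n in("scene","top")}
    mk={n:cv2.GaussianBlur(((i.max(2)-i.min(2)<40)&(i.min(2)>140)).astype(np.float32),(0,0),.8) for n,i in ims.items()}
    t=np.radians(np.arange(150,-150,-4))
    def sc(p,full=False):
        x,y,z,sx,sy=p;o=.0475*np.c_[np.cos(t+phi),np.sin(t+phi)];P=np.c_[x+o[:,0],y+o[:,1],z+o@[sx,sy]];r=[]
        for n in ("scene","top"):
            q=proj(n,P).astype(np.float32);r.append(float(cv2.remap(mk[n],q[:,0:1],q[:,1:2],1).mean()))
        return r if full else -r[0]-.5*r[1]
    best=None
    for z in z0s:
      for sx in(-.3,0,.3):
        c=np.array([T[0]+.046,T[1]-.011,z,sx,0])
        r=minimize(sc,c,method="Nelder-Mead",options=dict(initial_simplex=np.vstack([c,c+np.diag([.01,.01,.01,.2,.2])])))
        if best is None or r.fun<best.fun:best=r
    print(best.x.round(3),sc(best.x,True))
E
python3 - <<'E'
from fit import *
fit(sense()['tcp_pos'],(.125,.14,.15))
E
```

```text
[0.517 0.284 0.143 0.043 0.221] [0.6992255449295044, 0.6497893333435059]
```

```bash
python3 -m jog '{"linear":[[0,0,-20],[0,0,-30],[0,0,-30],[0,0,-25],[0,0,-12],[0,0,-5],[0,0,0],[0,0,0]],"turn":[0,0,0,0,0,0,0,0]}'
python3 -m jog '{"linear":[[0,0,-2],[0,0,-2],[0,0,-1.5],[0,0,0]],"turn":[0,0,0,0]}'
```

```text
t: 36.42
tcp_pos: [0.4673, 0.2961, 0.1866]
tool_rot: [0.783, 0.622, 0.001, 0.0]
force: [-0.6, 0.0, -0.4]
finger_gap: 0.087
gripper_force: 28.4
t: 36.92
tcp_pos: [0.4669, 0.296, 0.18]
tool_rot: [0.783, 0.622, -0.0, -0.0]
force: [-0.1, 0.3, 0.1]
finger_gap: 0.084
gripper_force: 28.4
```

```bash
python3 -m jog '{"linear":[[0,0,0],[0,0,0],[0,0,0],[0,0,0],[0,0,0],[0,0,10],[0,0,20],[0,0,40],[0,0,50],[0,0,50],[-20,-20,30],[0,0,0]],"turn":[0,0,0,0,0,0,0,0,0,0,0,0]}' 0.45 30
python3 -m jog '{"linear":[[-10,-40,10],[-10,-50,0],[-10,-50,0],[-10,-50,0],[-10,-50,0],[-10,-50,0],[-10,-50,0],[-10,-50,0],[-10,-50,0],[-10,-50,0],[-10,-40,0],[0,0,0]],"turn":[0,0,0,0,0,0,0,0,0,0,0,0]}'
python3 - <<'E'
from fit import *
fit((.469,.295),(.006,.02))
for n in("scene","top"):
    i=snapshot(n);cv2.imwrite(f"pics/{n}10.png",i[:,:,::-1])
a,b=[cv2.imread(f"pics/top{k}.png").astype(int) for k in("0","10")]
for nm,(x0,y0,x1,y1) in dict(tub=(150,58,205,112),beaker=(230,52,270,100),bottle=(298,50,340,100),block=(330,175,395,235)).items():
    d=np.abs(a-b)[y0:y1,x0:x1].sum(2);print(nm,d.mean().round(1),(d>80).sum())
hb=b[170:245,330:396];m=(hb[:,:,2]>200)&(hb[:,:,0]<90)&(hb[:,:,1]>110);v,u=np.nonzero(m);p=[u.mean()+330,v.mean()+170];print(p,at("top",p,.136))
ha=a[170:245,330:396];m=(ha[:,:,2]>200)&(ha[:,:,0]<90)&(ha[:,:,1]>110);v,u=np.nonzero(m);print(u.mean()+330,v.mean()+170)
E
```

```text
t: 38.42
tcp_pos: [0.4461, 0.2755, 0.3831]
tool_rot: [0.783, 0.622, 0.002, 0.001]
force: [1.5, 0.6, -0.5]
finger_gap: 0.451
gripper_force: 0.0
t: 39.92
tcp_pos: [0.337, -0.2571, 0.3896]
tool_rot: [0.784, 0.621, -0.0, 0.0]
force: [0.7, 0.2, 0.1]
finger_gap: 0.449
gripper_force: 0.0
[0.517 0.288 0.008 0.04  0.075] [0.5611371397972107, 0.6884042024612427]
tub 8.5 0
beaker 11.5 0
bottle 9.4 0
block 14.5 61
[np.float64(369.9431818181818), np.float64(200.9431818181818)] [[ 0.46357307 -0.26916219  0.136     ]]
364.26395939086296 203.71065989847716
```

Run:
```python
from h import *
for n,(x0,y0,x1,y1) in dict(top=(68,142,176,232),scene=(280,96,378,172)).items():
    i=cv2.imread(f"pics/{n}10.png").astype(int)[y0:y1,x0:x1]
    m=(i.max(2)-i.min(2)<70)&(i.min(2)>110);v,u=np.nonzero(m)
    P=at(n,np.c_[u+x0,v+y0],.008)[:,:2]
    A=np.c_[2*P,np.ones(len(P))]
    s=np.linalg.lstsq(A,(P**2).sum(1),rcond=None)[0];r=np.hypot(*(P-s[:2]).T)
    print(n,len(P),s[:2],np.percentile(r,[2,25,50,75,98]).round(4)); 
    a=np.degrees(np.arctan2(*(P-s[:2]).T[::-1]));print([(int(t),round(float(r[np.abs(a-t)<15].mean()),4)) for t in range(-165,180,30) if (np.abs(a-t)<15).any()])
```

```text
top 371 [0.51632584 0.28921483] [0.0454 0.0476 0.0497 0.0517 0.0536]
[(-135, 0.0503), (-105, 0.0496), (-75, 0.0492), (-45, 0.05), (-15, 0.0496), (15, 0.0496), (45, 0.0496), (75, 0.0494), (105, 0.0499), (135, 0.0496), (165, 0.0495)]
scene 180 [0.51456679 0.28763796] [0.0453 0.0475 0.0496 0.0517 0.0536]
[(-135, 0.0489), (-105, 0.0498), (-75, 0.0493), (-45, 0.05), (-15, 0.0493), (15, 0.0495), (45, 0.0495), (75, 0.0492), (105, 0.0496), (135, 0.05), (165, 0.0497)]
```

Both views show the same round ring lying flat on the tray floor. The pick is upright in its block and the other objects haven't moved, so I'm handing in.

```bash
python3 -c "
from station import *
print(sign_off())"
```

```text
the job is handed in; nothing more can be done
None
```

The retaining ring is out and lying flat in the red tray, the pick is back in its wooden block, and the job was handed in after about 40 s; no result came back from the hand-in.

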